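# Gauge a blanking cover in the bench caliper and fit it to its box

### The arm

A 6-joint arm with a two-finger parallel gripper is mounted at the origin on the work surface. World frame = base frame: x ahead of the robot, y to its left, z up, the work surface at z = 0. Lengths are in m, angles in degrees, forces in N, time in s.
With the tool pointing down it reaches from about 0.4 to 0.825 m from the base axis. Payload 7 kg.
Tool frame: the origin (TCP) lies midway between the tips of the shut fingers; the grasp point (between the pads) lies 19 mm behind it; z points along the fingers, y is the line along which they close (so a half turn about z gives the same grasp; the last joint's range is limited). The gripper opens to 88 mm and grips with 3 to 60 N. Pads are 19 mm wide; open, the fingers measure 130 mm over their backs; the gripper's body (78 mm by 193 mm) begins 47 mm behind the grasp point.
Start: joints at [81.194, 20.546, 0.682, 0, -70.136, -16.507], TCP at [0.289, 0.61, 0.227] pointing down, gripper open.
Joint ranges: [-176.03, 176.03], [-82.01, 121.73], [-58.28, 71.71], [-173.87, 95.51], [-174.79, -0.11], [-173.66, 173.66]. Speed limits (degrees/s): [136.94, 136.94, 172.46, 180, 180, 180].

### API

Orientations are given as [roll, pitch, yaw] about the fixed x, y, z axes, in that order (R = Rz(yaw) Ry(pitch) Rx(roll)).
In Python, from plant import get_state, optics, order gives the robot as it stands. The module is installed in compiled form; this text tells all that it offers.
- The arm moves only by the tool send_rows, never from a script. Its argument "moves" is a list of rows, each an object with "slide": the shift along the tool's x, y, z as a fraction of full scale, a list of three; "turn": the turn about the tool's z as a fraction of full scale; "gripper": the opening, from 0 (shut) to 1 (fully open). A call has exactly 5 rows; each row is the pose to reach, as a shift and turn from the pose commanded when the call began, along the tool's axes at that moment; what a row does not reach only later rows make up. Full scale, the value 1, is 150 mm for a shift and 90 degrees for a turn. A row lasts 1/12 s, in which the tool goes at most 41.7 mm and 7.16 degrees, less where a joint would pass 70% of its speed; a pose out of reach is approached as far as the arm can. A call with a number of a shift or a turn outside -1 to 1 is refused whole. A call with a gripper value outside its range is refused whole. The fingers move at their own pace and stop on an object; "newtons" is the grip in N (left out, the last holds). Time passes only in rows, so rows that repeat a pose let the fingers close, or fill a call up. It gives the time, the measured TCP pose, the force, the opening and the grip force at its end, in the units of the state.
- get_state(): the state, without advancing time (a new reading comes with each control period).
- optics.capture(name): name is "scene" or "top" or "wrist"; returns a dict with "img" (420x560x3 uint8, red, green, blue), "intrinsics" (3x3 intrinsics, pixels), "origin" and "attitude" of the camera in the world. Camera axes: x right, y down, z forward; pixel columns grow to the right and rows downward; lengths in m; the calibration is good to about 2 mm. A picture is of the moment at which its call begins. There is no depth.
- order.close_job(): hands the job in; it is judged then, once.
Trained networks look in the newest picture that a camera, given by its name, has taken for a name from the list of things; names that differ only in an ending like _2 or _b are one class to them, and where a whole thing is asked for, a point or a joint stands for the part that bears it (a point fixed in the world has none). Each returns a list of dicts, best first, with "p" (0 to 1); they miss things now and then, are a little off and sometimes report something else, mostly with a low value. They report only what shows in the picture. A call takes as long as a camera call. They do not tell look-alikes from the thing itself.
- optics.look_for(camera, name): "location" ([x, y, z] in m, in world coordinates, good to about 4 mm: the middle of the surface that is visible of it).
The state is a dict: "time_s": time; "joints": joint angles; "qd": joint speeds; "joint_torque": joint torques, N m; "tcp_pos": TCP position; "eef_rot": TCP orientation; "contact_force": force on the tool from outside, world axes, zero at the start; "moment": the same for the moment, N m; "gripper_width": finger opening in m; "gripper_force": force on a finger pad.
Only numpy, scipy, OpenCV 4.12 (cv2) and the standard library are available. Lean on these libraries where they do the work, as an engineer would, in place of code of your own. Each camera call takes 0.05 s, during which the arm holds its last target. There are 200 camera calls.

### The job

On the trainer board, check the white rectangular blanking cover that lies in the inclined caliper gauge: slide the jaw shut on it until the cover bears on the sprung anvil and the anvil gives visibly, hold that for a moment without driving the anvil to its end stop, then slide the jaw well clear again and leave it open. Lift the cover out of the gauge, lay it rib up in the mouth of the black rectangular box and press it down with the fingers until it is fully home, level and flush with the rim. Leave the other things on the board where they are.

Things in the scene. Friction and masses are not known exactly. Their poses are not given: they have to be found in the camera images.
- gauge: inclined caliper gauge, fixed, 250 long (y, the sliding direction), 104 deep. Origin: centre of its underside, z up. Its bed faces away from the robot, sloping 30 degrees: bed normal (0.5, 0, 0.866), down-slope (0.866, 0, -0.5) in this frame; bed middle 40 above the origin. A ledge 5 high, face 33 down-slope of the middle, holds the cover. End plate 30 high at y = +121.
- jaw (a joint): sliding jaw of the gauge: value = gap (m) between the jaw face and the resting anvil face; 0 to 0.182; grows as the jaw moves to the gauge's -y (opens). About 1.5 N of friction; it stays where it is left.
- jaw_knob (a point): grip point on the sliding jaw's upright black knob, 45 above the bed along its normal. Knob 18 x 18 in section, from 24 to 60 above the bed; the steel jaw under it is 64 (slope) x 22 (y), 24 high, its face 11 to +y of this point. Axes: x down-slope, y the gauge's y, z the bed normal.
- anvil (a joint): sprung anvil facing the jaw: how far (m) it is pushed back to the gauge's +y, 0 at rest, end stop at 0.012; spring 1 N per mm.
- anvil_face (a point): middle of the anvil's face, 12 above the bed. Axes as for jaw_knob. The anvil is 56 (slope) x 16 and 24 high.
- cover: white rectangular blanking cover: plate 60 (x) x 120 (y) x 8 thick, with a grip rib in the middle 22 (x) x 70 (y), its top 30 above the underside. Mass about 0.12 kg. Origin: centre of the underside, z out of the rib side. Lies on the gauge's bed, its y along the gauge's y.
- box: black rectangular two-gang box, fixed to the board, outside 80 (x) x 140 (y), 45 tall, open at the top, walls 7 (mouth 66 x 126, so 3 of play all round the cover). Origin: centre of its underside, z up. The cover fits either way round.
- rim (a point): centre of the box's mouth, at the height of the rim (45 above its underside). Axes as box.
- frame (a joint): grey inner frame in the box that carries the cover: how far (m) it has been pressed down, 0 (its top 3 below the rim) to 0.005 (its top 8 below the rim, cover flush). Held by friction: takes about 8 N and stays down.
- lampholder: black plastic lampholder standing between gauge and box: round, flange diameter 52, 46 tall. A bystander. Origin: centre of its underside.
- breaker: white stepped circuit breaker, 70 x 54 and 71 tall. A bystander. Origin: centre of its underside.
- roundbox: black round junction box, an open ring of outer diameter 90, 45 tall. A bystander. Origin: centre of its underside.
- roundlid: white plain round lid, diameter 92, 6 thick, lying flat. A bystander. Origin: centre of its underside.
- screwdriver: screwdriver 200 long, lying at the board's left edge. A bystander. Origin: centre of its underside.
- dinrail: steel mounting rail 160 long, 37 wide, 8 tall, lying at the board's right edge. A bystander. Origin: centre of its underside.
There are look-alikes about, which are no part of the job. Leave any pink look-alike of the cover alone.

How it is judged:
By the outcome, as a careful person would: the job done as asked, in the order asked, and still so for the second after the job is handed in, with the robot touching nothing.
It also fails if it takes over 61 s, if anything falls off the work surface, if the arm or the gripper's body presses on something with over 40 N, if the wrist force passes 120 N, or if a joint passes its speed limit or range.

## Working session

There is one attempt and no reset: what is moved stays moved. The work goes in short steps, Python scripts to look and compute and a tool call to move; the robot and the scene stay as the last step left them, time stands still between calls to the robot, and variables do not carry over. Pictures are saved under pics/ and viewed, at most 10 in all, crops included, and the job is handed in when it is done.

Besides the shell and the picture viewer there is one more tool, called after "Emit:" by a JSON object that holds its "fn" and its "kwargs", one argument or row to a line. send_rows: Moves the arm, as the interface text tells. Shift numbers are shares of 150 mm and turn numbers shares of 90 degrees, none past 1 either way. Its arguments: {"type":"object","properties":{"moves":{"type":"array"},"newtons":{"type":"number"}},"required":["moves"]}

```bash
mkdir -p pics; cat > h.py <<'E'
import numpy as np, cv2
from plant import get_state, optics, order
from scipy.spatial.transform import Rotation as Ro
def cap(n,f=None):
    d=optics.capture(n)
    if f: cv2.imwrite('pics/'+f,cv2.cvtColor(d['img'],cv2.COLOR_RGB2BGR))
    return d
def rot(d):
    a=np.array(d['attitude'],float)
    return a if a.shape==(3,3) else Ro.from_euler('xyz',a,degrees=True).as_matrix()
def proj(d,p):
    c=rot(d).T@(np.array(p)-np.array(d['origin'])); u=np.array(d['intrinsics'])@c; return u[:2]/u[2]
def ray(d,uv,z):
    v=rot(d)@np.linalg.inv(np.array(d['intrinsics']))@np.array([uv[0],uv[1],1.]); o=np.array(d['origin']); return o+v*(z-o[2])/v[2]
E
python3 - <<'E'
from h import *
s=get_state(); print({k:np.round(s[k],3) for k in('tcp_pos','eef_rot','contact_force','gripper_width')})
for n in('scene','top'):
    d=cap(n,n+'0.png'); print(n,np.round(d['origin'],3),np.round(d['attitude'],3).tolist(),np.round(d['intrinsics'],1).tolist())
    for t in('gauge','jaw','jaw_knob','anvil_face','cover','box','frame','rim','lampholder','breaker','roundbox'):
        for r in optics.look_for(n,t)[:4]:
            print(t,round(r['p'],2),np.round(r['location'],3),np.round(proj(d,r['location'])))
E
```

```text
{'tcp_pos': array([0.288, 0.61 , 0.226]), 'eef_rot': array([ 1.79904e+02, -1.00000e-02, -2.53180e+01]), 'contact_force': array([-0.313, -0.447, -0.545]), 'gripper_width': np.float64(0.087)}
scene [ 1.394 -0.333  1.118] [-136.786, -0.281, 71.462] [[523.5, 0.0, 277.8], [0.0, 523.5, 214.4], [0.0, 0.0, 1.0]]
gauge 0.6 [ 0.532 -0.237  0.056] [205. 256.]
jaw 0.74 [ 0.53  -0.315  0.085] [173. 256.]
jaw_knob 0.71 [ 0.536 -0.315  0.087] [174. 257.]
jaw_knob 0.61 [ 0.527 -0.13   0.077] [244. 240.]
jaw_knob 0.24 [0.538 0.22  0.06 ] [367. 216.]
anvil_face 0.69 [ 0.527 -0.131  0.072] [244. 241.]
cover 0.98 [ 0.232 -0.302  0.028] [162. 192.]
cover 0.9 [ 0.268 -0.507  0.029] [ 92. 216.]
cover 0.81 [ 0.527 -0.21   0.067] [215. 250.]
cover 0.63 [0.553 0.213 0.055] [367. 222.]
box 0.81 [0.546 0.212 0.056] [366. 220.]
rim 0.59 [0.549 0.214 0.055] [366. 221.]
lampholder 0.73 [0.55  0.004 0.038] [295. 243.]
lampholder 0.21 [ 0.535 -0.315  0.088] [174. 257.]
breaker 0.9 [ 0.744 -0.236  0.073] [226. 320.]
breaker 0.24 [0.753 0.068 0.025] [347. 300.]
roundbox 0.94 [0.724 0.223 0.047] [399. 270.]
top [ 0.407
[... 269 characters left out ...]
0.071] [344. 206.]
anvil_face 0.58 [ 0.518 -0.128  0.081] [309. 198.]
cover 0.83 [ 0.515 -0.205  0.073] [335. 200.]
cover 0.7 [ 0.267 -0.499  0.031] [429. 282.]
cover 0.63 [ 0.228 -0.302  0.029] [365. 294.]
box 0.8 [0.54  0.219 0.061] [195. 191.]
box 0.16 [ 0.528 -0.42   0.018] [401. 197.]
frame 0.71 [0.542 0.22  0.059] [195. 191.]
frame 0.61 [ 0.515 -0.204  0.073] [335. 200.]
rim 0.91 [0.54  0.218 0.061] [196. 191.]
lampholder 0.6 [0.532 0.005 0.044] [266. 195.]
breaker 0.94 [ 0.713 -0.231  0.078] [344. 134.]
breaker 0.71 [0.542 0.22  0.058] [195. 191.]
breaker 0.56 [0.64  0.422 0.038] [132. 160.]
roundbox 0.74 [0.731 0.227 0.054] [194. 130.]
roundbox 0.38 [ 0.522 -0.123  0.077] [308. 197.]
```

View pics/scene0.png

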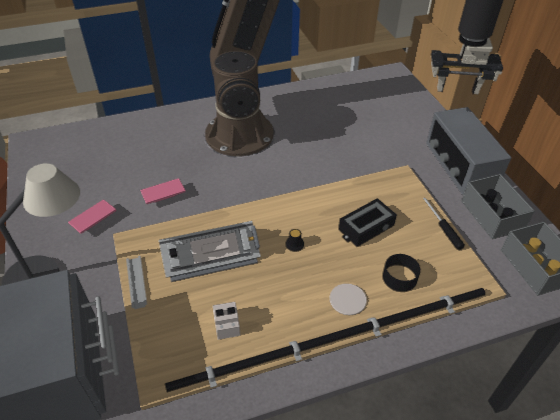

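```bash
python3 - <<'E'
import cv2
a=cv2.imread('pics/top0.png')[150:320,170:450]
cv2.imwrite('pics/top_c.png',cv2.resize(a,None,fx=2.85,fy=2.85,interpolation=cv2.INTER_CUBIC))
E
```

```text
(no output)
```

View pics/top_c.png

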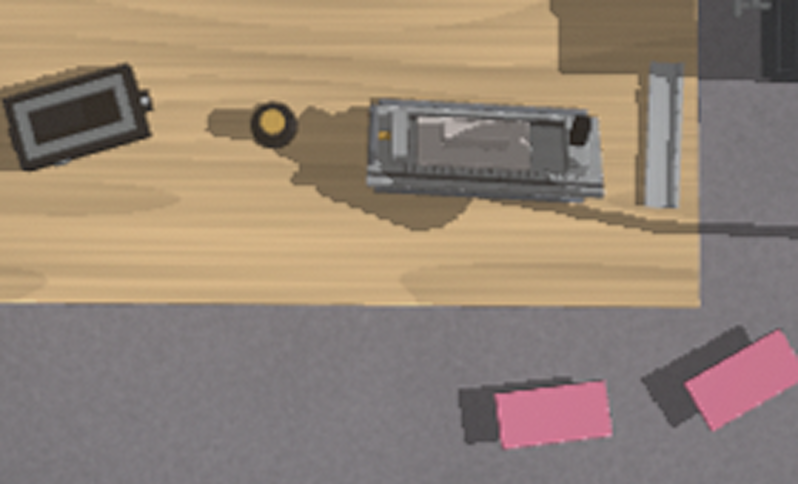

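Scene: the white cover lies in the gauge at (215,250). The two look-alikes are pink, at (92,216) and (162,192) on the grey table. The black box with its grey frame is at (366,221), the lampholder at (295,243). In the top crop, the white-grey plate sits in the gauge between the anvil and the dark knob, so that one is the cover. Next I move over the gauge to use the wrist view.

Emit:
{"fn": "send_rows", "kwargs": {
  "moves": [
    {"slide":[0.15,0.174,0],"turn":0,"gripper":1},
    {"slide":[0.3,0.348,0],"turn":0,"gripper":1},
    {"slide":[0.45,0.522,0],"turn":0,"gripper":1},
    {"slide":[0.6,0.696,0],"turn":0,"gripper":1},
    {"slide":[0.75,0.87,0],"turn":0,"gripper":1}
  ]
}}

```text
time_s: 1.62
tcp_pos: [0.3347, 0.4425, 0.2266]
eef_rot: [-180.0, -0.0, -25.3]
contact_force: [0.7, 0.6, 0.4]
gripper_width: 0.0875
gripper_force: 0.0
```

Emit:
{"fn": "send_rows", "kwargs": {
  "moves": [
    {"slide":[0.15,0.174,0],"turn":0,"gripper":1},
    {"slide":[0.3,0.348,0],"turn":0,"gripper":1},
    {"slide":[0.45,0.522,0],"turn":0,"gripper":1},
    {"slide":[0.6,0.696,0],"turn":0,"gripper":1},
    {"slide":[0.75,0.87,0],"turn":0,"gripper":1}
  ]
}}

```text
time_s: 2.03
tcp_pos: [0.3805, 0.2764, 0.2269]
eef_rot: [-180.0, -0.0, -25.3]
contact_force: [0.7, 0.6, -0.8]
gripper_width: 0.0878
gripper_force: 0.0
```

Emit:
{"fn": "send_rows", "kwargs": {
  "moves": [
    {"slide":[0.15,0.174,0],"turn":0,"gripper":1},
    {"slide":[0.3,0.348,0],"turn":0,"gripper":1},
    {"slide":[0.45,0.522,0],"turn":0,"gripper":1},
    {"slide":[0.6,0.696,0],"turn":0,"gripper":1},
    {"slide":[0.75,0.87,0],"turn":0,"gripper":1}
  ]
}}

```text
time_s: 2.45
tcp_pos: [0.4264, 0.1104, 0.227]
eef_rot: [-179.9, -0.0, -25.3]
contact_force: [1.3, -0.7, 0.4]
gripper_width: 0.0879
gripper_force: 0.0
```

Emit:
{"fn": "send_rows", "kwargs": {
  "moves": [
    {"slide":[0.15,0.174,0],"turn":0,"gripper":1},
    {"slide":[0.3,0.348,0],"turn":0,"gripper":1},
    {"slide":[0.45,0.522,0],"turn":0,"gripper":1},
    {"slide":[0.6,0.696,0],"turn":0,"gripper":1},
    {"slide":[0.75,0.87,0],"turn":0,"gripper":1}
  ]
}}

```text
time_s: 2.87
tcp_pos: [0.4724, -0.0559, 0.227]
eef_rot: [-180.0, -0.1, -25.3]
contact_force: [1.5, 1.8, 0.7]
gripper_width: 0.0878
gripper_force: 0.0
```

Emit:
{"fn": "send_rows", "kwargs": {
  "moves": [
    {"slide":[0.15,0.174,0],"turn":-0.05,"gripper":1},
    {"slide":[0.3,0.348,0],"turn":-0.1,"gripper":1},
    {"slide":[0.45,0.522,0],"turn":-0.15,"gripper":1},
    {"slide":[0.6,0.696,0],"turn":-0.2,"gripper":1},
    {"slide":[0.75,0.87,0],"turn":-0.24,"gripper":1}
  ]
}}

```text
time_s: 3.28
tcp_pos: [0.5183, -0.2221, 0.2268]
eef_rot: [180.0, -0.0, -3.5]
contact_force: [1.9, 1.2, 0.3]
gripper_width: 0.0875
gripper_force: 0.0
```

```bash
python3 - <<'E'
from h import *
s=get_state(); print({k:np.round(s[k],3) for k in('time_s','tcp_pos','eef_rot','contact_force','gripper_width')})
d=cap('wrist','w1.png'); print(np.round(d['origin'],3),np.round(d['attitude'],2).tolist(),np.round(d['intrinsics'],1).tolist())
for t in('gauge','jaw_knob','anvil_face','cover'):
    for r in optics.look_for('wrist',t)[:4]:
        print(t,round(r['p'],2),np.round(r['location'],3),np.round(proj(d,r['location'])))
E
```

```text
{'time_s': np.float64(3.283), 'tcp_pos': array([ 0.518, -0.222,  0.227]), 'eef_rot': array([ 1.79998e+02, -3.10000e-02, -3.48100e+00]), 'contact_force': array([1.908, 1.216, 0.323]), 'gripper_width': np.float64(0.087)}
[ 0.597 -0.227  0.385] [163.17, 0.02, -93.45] [[328.2, 0.0, 280.3], [0.0, 328.2, 204.3], [0.0, 0.0, 1.0]]
gauge 0.71 [ 0.508 -0.229  0.07 ] [288. 198.]
jaw_knob 0.6 [ 0.521 -0.309  0.084] [373. 184.]
anvil_face 0.69 [ 0.687 -0.234  0.036] [283.   5.]
anvil_face 0.65 [ 0.524 -0.128  0.073] [185. 190.]
cover 0.97 [ 0.526 -0.208  0.071] [266. 182.]
```

View pics/w1.png

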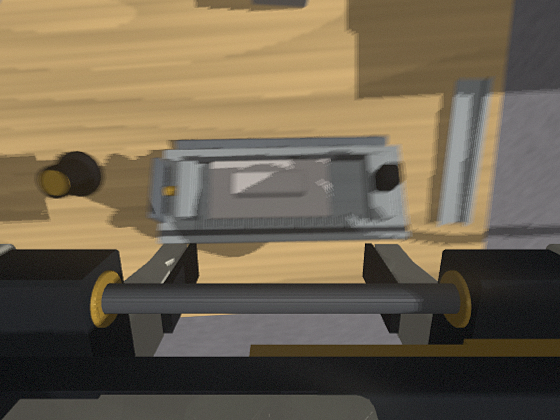

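Wrist view: anvil near (190,190), cover plate x 205–330 with its rib at (267,182), knob at (385,178); the gripper is nearly square to the gauge. Next, one enlarged montage to pin down pose and scale.

```bash
python3 - <<'E'
from h import *
import pickle
D={n:cap(n) for n in('wrist','scene','top')}; pickle.dump(D,open('D.pkl','wb'))
def c(n,x,y,w,h,f): return cv2.resize(cv2.convertScaleAbs(D[n]['img'][y:y+h,x:x+w,::-1],alpha=1.2),(int(w*f),int(h*f)),interpolation=cv2.INTER_CUBIC)
M=np.zeros((600,800,3),np.uint8)
a=c('wrist',150,130,270,120,2.9); M[:a.shape[0],:a.shape[1]]=a
a=c('scene',155,215,115,70,3.5); M[350:350+a.shape[0],:a.shape[1]]=a
a=c('top',295,180,110,45,3.5); M[350:350+a.shape[0],410:410+a.shape[1]]=a
cv2.imwrite('pics/m.png',M)
E
```

```text
(no output)
```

View pics/m.png

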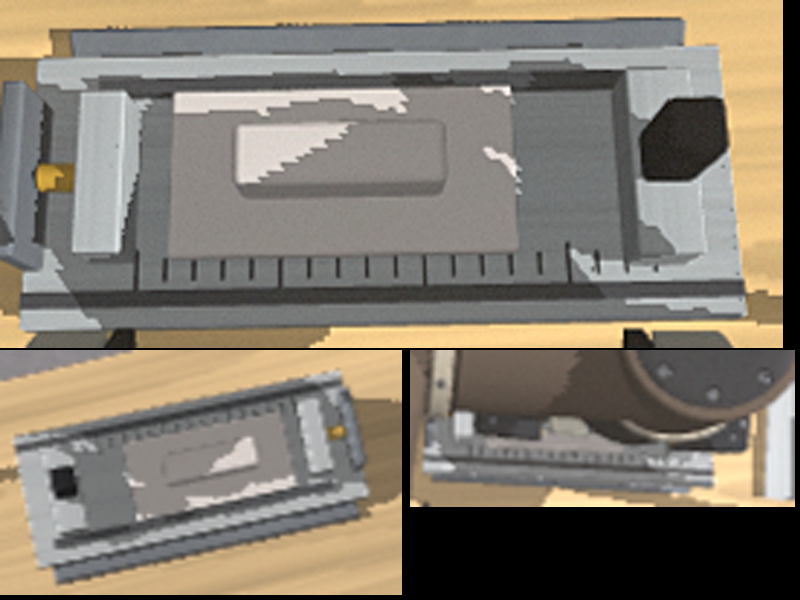

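```bash
cat > fit.py <<'E'
from h import *
import pickle
from scipy.optimize import least_squares
D=pickle.load(open('D.pkl','rb'))
W=lambda u,v:(u/2.9+150,v/2.9+130)
S=lambda u,v:(u/3.5+155,(v-350)/3.5+215)
cov=[('wrist',W(173,92),(30,60,8)),('wrist',W(512,87),(30,-60,8)),('wrist',W(518,248),(-30,-60,8)),('wrist',W(168,256),(-30,60,8)),
('wrist',W(236,124),(11,35,30)),('wrist',W(445,120),(11,-35,30)),
('scene',S(122,450),(-30,-60,8)),('scene',S(137,520),(30,-60,8)),('scene',S(298,485),(30,60,8)),('scene',S(280,410),(-30,60,8))]
def R(yaw): return Ro.from_euler('ZY',[yaw,30],degrees=True).as_matrix()
def f(p):
    return np.ravel([(proj(D[c],p[:3]+R(p[3]*100)@np.array(q)/1e3)-uv)*(1 if c=='wrist' else 1.2) for c,uv,q in cov])
r=least_squares(f,[.52,-.21,.06,-.03],loss='soft_l1'); p=r.x
print('cover',np.round(p[:3],4),'yaw',p[3]*100); print(np.round(r.fun.reshape(-1,2),1).tolist())
Rr=R(p[3]*100)
bed=p[:3]-Rr@[.003,0,0]; print('bed at cover y',np.round(bed,4),'board',bed[2]-.04)
# y of jaw / anvil faces (top edge, normal 24) along gauge y relative to the cover centre
def ypos(uv,q,guess):
    return least_squares(lambda y:proj(D['wrist'],bed+Rr@(np.array([q[0],y[0]*1e3,q[1]])/1e3))-uv,[guess]).x[0]
print('anvil',[round(ypos(W(*u),q,.08),4) for u,q in(((127,92),(28,24)),((120,252),(-28,24)))])
print('jaw',[round(ypos(W(*u),q,-.1),4) for u,q in(((634,70),(32,24)),((637,255),(-32,24)))])
for g in (-.105,-.10,-.11): print(g,'knob',np.round(bed+Rr@[0,g-.0,.045],4))
print('rib mid',np.round(p[:3]+Rr@[0,0,.019],4))
E
python3 fit.py
```

```text
cover [ 0.5121 -0.2073  0.0533] yaw -2.724323251465007
[[0.4, 0.2], [-0.8, -0.2], [-0.0, 1.2], [0.2, 0.5], [-0.9, -0.7], [-0.0, -0.6], [-0.5, -2.3], [-0.1, 0.6], [-0.8, 0.8], [-0.6, 0.3]]
bed at cover y [ 0.5095 -0.2072  0.0548] board 0.014843394051121193
anvil [np.float64(0.0725), np.float64(0.0723)]
jaw [np.float64(-0.1003), np.float64(-0.0963)]
-0.105 knob [ 0.527  -0.3131  0.0938]
-0.1 knob [ 0.5273 -0.3081  0.0938]
-0.11 knob [ 0.5268 -0.3181  0.0938]
rib mid [ 0.5216 -0.2078  0.0698]
```

Emit:
{"fn": "send_rows", "kwargs": {
  "moves": [
    {"slide":[0.03,0.16,0.1],"turn":-0.008,"gripper":0.45},
    {"slide":[0.06,0.32,0.2],"turn":-0.008,"gripper":0.45},
    {"slide":[0.09,0.48,0.3],"turn":-0.008,"gripper":0.45},
    {"slide":[0.105,0.628,0.36],"turn":-0.008,"gripper":0.45},
    {"slide":[0.105,0.628,0.4],"turn":-0.008,"gripper":0.45}
  ],
  "newtons": 20
}}

```text
time_s: 4.1
tcp_pos: [0.5275, -0.3168, 0.1652]
eef_rot: [180.0, 0.1, -3.0]
contact_force: [-0.3, 0.4, 0.9]
gripper_width: 0.0599
gripper_force: 0.0
```

```bash
python3 - <<'E'
from h import *
s=get_state(); print(np.round(s['tcp_pos'],4),np.round(s['eef_rot'],2),s['gripper_width'])
d=cap('wrist','w2.png')
for r in optics.look_for('wrist','jaw_knob')[:3]: print(r)
# where the model expects the knob's top corners
Rr=Ro.from_euler('ZY',[-2.72,30],degrees=True).as_matrix()
b=np.array([.5095,-.2072,.0548])
a=d['img'].copy()
for g in (-.109,):
  for z in(.024,.06):
    q=[proj(d,b+Rr@[x,g+y,z]) for x,y in((.009,.009),(.009,-.009),(-.009,-.009),(-.009,.009))]
    cv2.polylines(a,[np.int32(np.round(q))],True,(0,255,0) if z>.03 else (255,0,0))
cv2.imwrite('pics/w2.png',a[:,:,::-1])
E
```

```text
[ 0.5275 -0.3168  0.1652] [ 1.7999e+02  8.0000e-02 -3.0200e+00] 0.05994979453307991
{'location': [0.5279, -0.3118, 0.0864], 'p': 0.75}
```

View pics/w2.png

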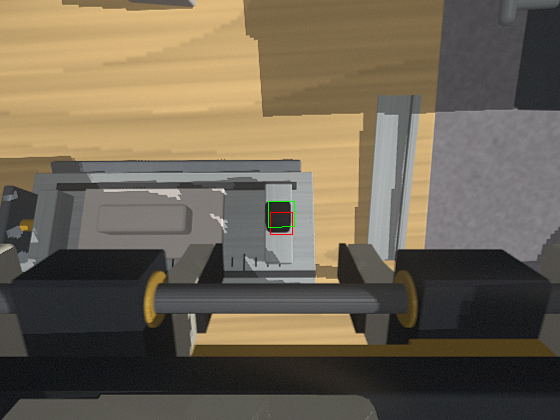

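The projected knob top (green, 268–293 × 202–227) sits on the black knob to within about 1 mm. Descend and grip.

Emit:
{"fn": "send_rows", "kwargs": {
  "moves": [
    {"slide":[0,0,0.15],"turn":0,"gripper":0.45},
    {"slide":[0,0,0.3],"turn":0,"gripper":0.45},
    {"slide":[0,0,0.43],"turn":0,"gripper":0.45},
    {"slide":[0,0,0.52],"turn":0,"gripper":0.45},
    {"slide":[0,0,0.553],"turn":0,"gripper":0.45}
  ]
}}

```text
time_s: 4.62
tcp_pos: [0.5272, -0.3135, 0.0825]
eef_rot: [-180.0, 0.1, -2.9]
contact_force: [-0.9, -0.7, 0.7]
gripper_width: 0.0396
gripper_force: 0.0
```

Emit:
{"fn": "send_rows", "kwargs": {
  "moves": [
    {"slide":[0,0,0],"turn":0,"gripper":0.1},
    {"slide":[0,0,0],"turn":0,"gripper":0.1},
    {"slide":[0,0,0],"turn":0,"gripper":0.1},
    {"slide":[0,0,0],"turn":0,"gripper":0.1},
    {"slide":[0,0,0],"turn":0,"gripper":0.1}
  ]
}}

```text
time_s: 5.03
tcp_pos: [0.5286, -0.3153, 0.085]
eef_rot: [180.0, -0.1, -3.0]
contact_force: [0.7, 1.5, 4.1]
gripper_width: 0.0179
gripper_force: 20.0
```

Emit:
{"fn": "send_rows", "kwargs": {
  "moves": [
    {"slide":[0,-0.08,0],"turn":0,"gripper":0.1},
    {"slide":[0,-0.16,0],"turn":0,"gripper":0.1},
    {"slide":[0,-0.22,0],"turn":0,"gripper":0.1},
    {"slide":[0,-0.27,0],"turn":0,"gripper":0.1},
    {"slide":[0,-0.3,0],"turn":0,"gripper":0.1}
  ]
}}

```text
time_s: 5.45
tcp_pos: [0.5308, -0.2703, 0.085]
eef_rot: [179.9, -0.1, -3.0]
contact_force: [-1.4, -4.3, 4.9]
gripper_width: 0.0176
gripper_force: 20.0
```

Emit:
{"fn": "send_rows", "kwargs": {
  "moves": [
    {"slide":[0,-0.013,0],"turn":0,"gripper":0.1},
    {"slide":[0,-0.02,0],"turn":0,"gripper":0.1},
    {"slide":[0,-0.027,0],"turn":0,"gripper":0.1},
    {"slide":[0,-0.027,0],"turn":0,"gripper":0.1},
    {"slide":[0,-0.027,0],"turn":0,"gripper":0.1}
  ]
}}

```text
time_s: 5.87
tcp_pos: [0.5309, -0.2666, 0.085]
eef_rot: [179.9, -0.1, -3.0]
contact_force: [-1.7, -1.4, 6.8]
gripper_width: 0.0181
gripper_force: 20.0
```

```bash
python3 - <<'E'
from h import *
import pickle
s=get_state(); print(np.round(s['tcp_pos'],4),np.round(s['contact_force'],2))
D={n:cap(n) for n in('wrist','scene')}; pickle.dump(D,open('D2.pkl','wb'))
M=np.zeros((600,800,3),np.uint8)
M[:,:]=0
a=cv2.resize(D['scene']['img'][215:290,155:275,::-1],None,fx=4,fy=4,interpolation=cv2.INTER_CUBIC); M[:300,:480]=a
a=cv2.resize(D['wrist']['img'][130:280,100:500,::-1],(800,300),interpolation=cv2.INTER_CUBIC); M[300:]=a
cv2.imwrite('pics/m2.png',M)
E
```

```text
[ 0.5309 -0.2666  0.085 ] [-1.73 -1.37  6.83]
```

View pics/m2.png

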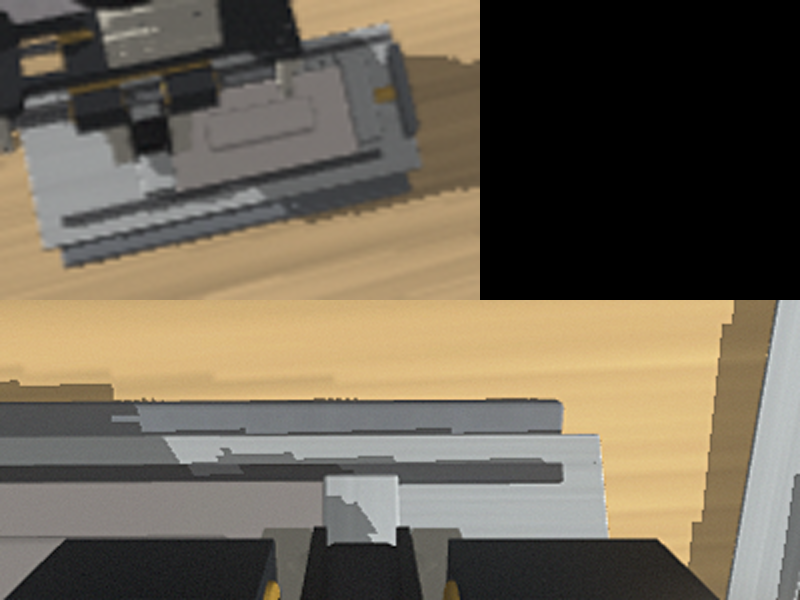

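The scene crop shows the jaw against the cover and the cover at, or almost at, the anvil. Continue in small steps.

Emit:
{"fn": "send_rows", "kwargs": {
  "moves": [
    {"slide":[0,-0.01,0],"turn":0,"gripper":0.1},
    {"slide":[0,-0.02,0],"turn":0,"gripper":0.1},
    {"slide":[0,-0.027,0],"turn":0,"gripper":0.1},
    {"slide":[0,-0.027,0],"turn":0,"gripper":0.1},
    {"slide":[0,-0.027,0],"turn":0,"gripper":0.1}
  ]
}}

```text
time_s: 6.38
tcp_pos: [0.5311, -0.2631, 0.085]
eef_rot: [179.9, -0.1, -3.0]
contact_force: [-2.3, -4.0, 5.9]
gripper_width: 0.0181
gripper_force: 20.0
```

Emit:
{"fn": "send_rows", "kwargs": {
  "moves": [
    {"slide":[0,-0.007,0],"turn":0,"gripper":0.1},
    {"slide":[0,-0.013,0],"turn":0,"gripper":0.1},
    {"slide":[0,-0.013,0],"turn":0,"gripper":0.1},
    {"slide":[0,-0.013,0],"turn":0,"gripper":0.1},
    {"slide":[0,-0.013,0],"turn":0,"gripper":0.1}
  ]
}}

```text
time_s: 6.8
tcp_pos: [0.5312, -0.2615, 0.085]
eef_rot: [179.9, -0.1, -3.0]
contact_force: [-0.9, -5.5, 5.4]
gripper_width: 0.0181
gripper_force: 20.0
```

```bash
python3 - <<'E'
from h import *
for i in range(3):
    d=optics.capture('scene'); s=get_state(); print(np.round(s['tcp_pos'],4),np.round(s['contact_force'],2),np.round(s['moment'],2))
M=cv2.resize(d['img'][215:290,155:275,::-1],None,fx=6,fy=6,interpolation=cv2.INTER_CUBIC)
cv2.imwrite('pics/m3.png',M)
E
```

```text
[ 0.5312 -0.2615  0.085 ] [-1.24 -5.78  5.05] [-2.17  0.43  0.07]
[ 0.5312 -0.2615  0.085 ] [-0.32 -5.62  5.36] [-2.23  0.47  0.11]
[ 0.5312 -0.2615  0.085 ] [-1.95 -6.5   4.36] [-2.14  0.46  0.1 ]
```

View pics/m3.png

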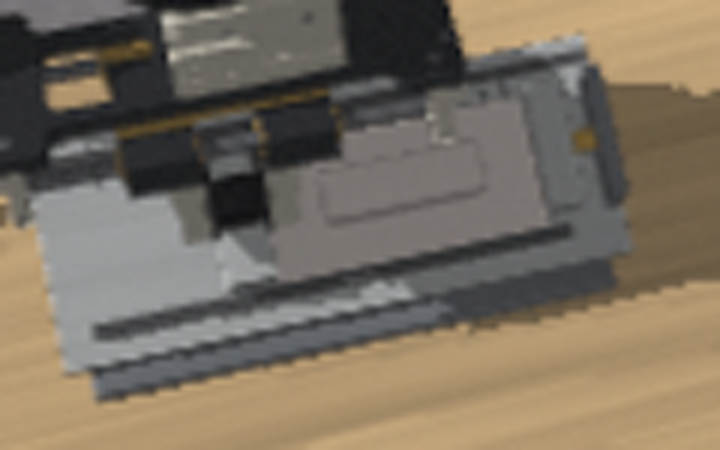

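Cover bears on the anvil, and its spring gap at (580,140) has shortened; the force fits about 4–5 mm of give. Add a little more, hold it, then open.

Emit:
{"fn": "send_rows", "kwargs": {
  "moves": [
    {"slide":[0,-0.01,0],"turn":0,"gripper":0.1},
    {"slide":[0,-0.01,0],"turn":0,"gripper":0.1},
    {"slide":[0,-0.01,0],"turn":0,"gripper":0.1},
    {"slide":[0,-0.01,0],"turn":0,"gripper":0.1},
    {"slide":[0,-0.01,0],"turn":0,"gripper":0.1}
  ]
}}

```text
time_s: 7.37
tcp_pos: [0.5312, -0.2601, 0.085]
eef_rot: [179.9, -0.1, -3.0]
contact_force: [-1.8, -6.9, 4.7]
gripper_width: 0.0181
gripper_force: 20.0
```

Emit:
{"fn": "send_rows", "kwargs": {
  "moves": [
    {"slide":[0,0,0],"turn":0,"gripper":0.1},
    {"slide":[0,0,0],"turn":0,"gripper":0.1},
    {"slide":[0,0,0],"turn":0,"gripper":0.1},
    {"slide":[0,0,0],"turn":0,"gripper":0.1},
    {"slide":[0,0,0],"turn":0,"gripper":0.1}
  ]
}}

```text
time_s: 7.78
tcp_pos: [0.5312, -0.2601, 0.085]
eef_rot: [179.9, -0.1, -3.0]
contact_force: [-1.8, -6.7, 5.0]
gripper_width: 0.0178
gripper_force: 20.0
```

Emit:
{"fn": "send_rows", "kwargs": {
  "moves": [
    {"slide":[0,0,0],"turn":0,"gripper":0.1},
    {"slide":[0,0,0],"turn":0,"gripper":0.1},
    {"slide":[0,0,0],"turn":0,"gripper":0.1},
    {"slide":[0,0,0],"turn":0,"gripper":0.1},
    {"slide":[0,0,0],"turn":0,"gripper":0.1}
  ]
}}

```text
time_s: 8.2
tcp_pos: [0.5312, -0.2601, 0.085]
eef_rot: [179.9, -0.1, -3.0]
contact_force: [0.1, -7.2, 4.1]
gripper_width: 0.0179
gripper_force: 20.0
```

Emit:
{"fn": "send_rows", "kwargs": {
  "moves": [
    {"slide":[0,0.04,0],"turn":0,"gripper":0.1},
    {"slide":[0,0.12,0],"turn":0,"gripper":0.1},
    {"slide":[0,0.22,0],"turn":0,"gripper":0.1},
    {"slide":[0,0.3,0],"turn":0,"gripper":0.1},
    {"slide":[0,0.36,0],"turn":0,"gripper":0.1}
  ]
}}

```text
time_s: 8.62
tcp_pos: [0.5287, -0.3135, 0.085]
eef_rot: [180.0, -0.1, -3.0]
contact_force: [-0.3, 2.1, 6.1]
gripper_width: 0.0179
gripper_force: 20.0
```

Emit:
{"fn": "send_rows", "kwargs": {
  "moves": [
    {"slide":[0,0.01,0],"turn":0,"gripper":0.1},
    {"slide":[0,0.01,0],"turn":0,"gripper":0.1},
    {"slide":[0,0.01,0],"turn":0,"gripper":0.4},
    {"slide":[0,0.01,0],"turn":0,"gripper":0.4},
    {"slide":[0,0.01,0],"turn":0,"gripper":0.4}
  ]
}}

```text
time_s: 9.03
tcp_pos: [0.5276, -0.3139, 0.0835]
eef_rot: [-180.0, 0.0, -3.0]
contact_force: [-0.3, 1.2, 0.1]
gripper_width: 0.0319
gripper_force: 0.0
```

Emit:
{"fn": "send_rows", "kwargs": {
  "moves": [
    {"slide":[0,0,-0.1],"turn":0,"gripper":0.4},
    {"slide":[0,0,-0.25],"turn":0,"gripper":0.4},
    {"slide":[0,0,-0.45],"turn":0,"gripper":0.6},
    {"slide":[0,-0.2,-0.6],"turn":0,"gripper":0.86},
    {"slide":[0,-0.4,-0.75],"turn":0,"gripper":0.86}
  ]
}}

```text
time_s: 9.45
tcp_pos: [0.5306, -0.2543, 0.1969]
eef_rot: [-180.0, 0.0, -3.1]
contact_force: [1.8, 0.5, 0.4]
gripper_width: 0.0496
gripper_force: 0.0
```

```bash
python3 - <<'E'
from h import *
import pickle
s=get_state(); print(np.round(s['tcp_pos'],4),np.round(s['eef_rot'],2),s['gripper_width'])
D={n:cap(n) for n in('wrist','scene')}; pickle.dump(D,open('D3.pkl','wb'))
for n in D:
  for t in('jaw_knob','anvil_face','cover'):
    for r in optics.look_for(n,t)[:2]: print(n,t,round(r['p'],2),np.round(r['location'],3))
M=np.zeros((600,800,3),np.uint8)
M[:180,:288]=cv2.resize(D['scene']['img'][215:290,155:275,::-1],(288,180),interpolation=cv2.INTER_CUBIC)
M[180:]=cv2.resize(D['wrist']['img'][120:330,60:460,::-1],(800,420),interpolation=cv2.INTER_CUBIC)
cv2.imwrite('pics/m4.png',M)
E
```

```text
[ 0.5306 -0.2543  0.1969] [-1.80e+02  2.00e-02 -3.14e+00] 0.04962422840366158
wrist jaw_knob 0.7 [ 0.525 -0.312  0.09 ]
wrist anvil_face 0.66 [ 0.527 -0.312  0.087]
wrist anvil_face 0.56 [ 0.527 -0.126  0.078]
wrist cover 0.93 [ 0.523 -0.197  0.072]
wrist cover 0.3 [ 0.533 -0.426  0.016]
scene jaw_knob 0.48 [ 0.538 -0.317  0.085]
scene anvil_face 0.72 [ 0.53  -0.129  0.075]
scene cover 0.64 [ 0.525 -0.198  0.065]
scene cover 0.56 [ 0.269 -0.508  0.032]
```

View pics/m4.png

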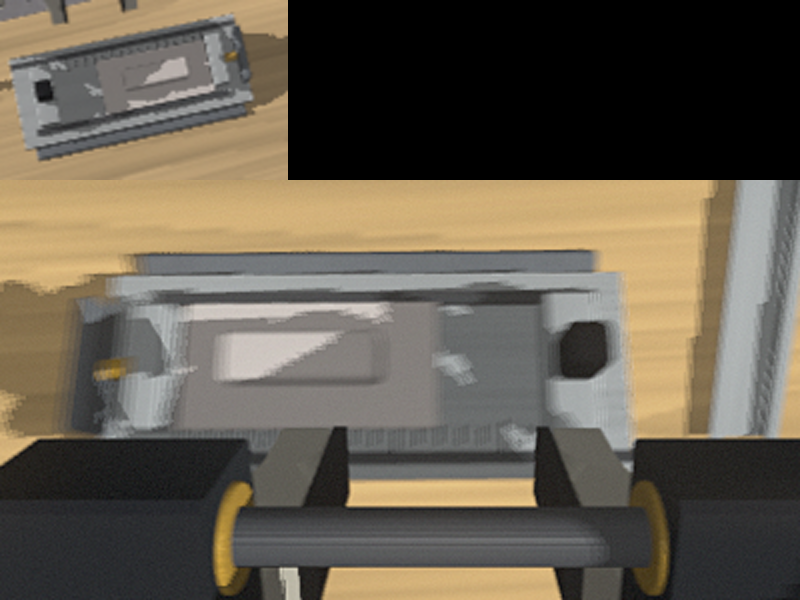

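The jaw stands open again with the knob at crop (583,348), and the cover is now up against the anvil. The picture was smeared by motion. Centre over the rib, settle, and measure it on a rectified view.

Emit:
{"fn": "send_rows", "kwargs": {
  "moves": [
    {"slide":[0,-0.1,0],"turn":0.003,"gripper":0.86},
    {"slide":[0,-0.25,0],"turn":0,"gripper":0.86},
    {"slide":[0,-0.39,0],"turn":0,"gripper":0.86},
    {"slide":[0,-0.39,0],"turn":0,"gripper":0.86},
    {"slide":[0,-0.39,0],"turn":0,"gripper":0.86}
  ]
}}

```text
time_s: 10.27
tcp_pos: [0.5337, -0.1956, 0.1953]
eef_rot: [180.0, 0.1, -3.0]
contact_force: [0.1, 0.1, -0.7]
gripper_width: 0.0753
gripper_force: 0.0
```

```bash
cat > rect.py <<'E'
from h import *
from scipy.ndimage import gaussian_filter1d as gf
from scipy.signal import find_peaks
s=get_state(); print(np.round(s['tcp_pos'],4),np.round(s['eef_rot'],2),s['gripper_width'])
cap('wrist'); d=cap('wrist')
for r in optics.look_for('wrist','cover')[:2]: print(np.round(r['location'],4),r['p'])
Rr=Ro.from_euler('ZY',[-2.72,30],degrees=True).as_matrix(); c=np.array([.5127,-.1948,.0533])
def rect(z):  # rectified at normal height z about expected cover centre; 4 px/mm; columns = -y, rows = -x
    q=[(40,90),(40,-90),(-40,-90),(-40,90)]
    src=np.float32([proj(d,c+Rr@[x/1e3,y/1e3,z]) for x,y in q]); dst=np.float32([((90-y)*4,(40-x)*4) for x,y in q])
    return cv2.warpPerspective(d['img'],cv2.getPerspectiveTransform(src,dst),(720,320))
def edges(g,lo,hi,axis):
    pr=(g[lo:hi] if axis else g[:,lo:hi].T).mean(0); e=gf(np.diff(gf(pr,2)),2); k,_=find_peaks(abs(e),height=.6); return k,e
A=rect(.008);B=rect(.030)
for n,im,rows in(('plate',A,(220,270)),('rib',B,(125,185))):
    k,e=edges(im.astype(float).mean(2),*rows,True); print(n,'y edges',[(round(90-i/4,1),round(e[i],1)) for i in k])
k,e=edges(A.astype(float).mean(2),480,560,False); print('x edges(plate -y part)',[(round(40-i/4,1),round(e[i],1)) for i in k])
k,e=edges(A.astype(float).mean(2),280,560,False); print('x edges(plate)',[(round(40-i/4,1),round(e[i],1)) for i in k])
k,e=edges(B.astype(float).mean(2),300,420,False); print('x edges(rib)',[(round(40-i/4,1),round(e[i],1)) for i in k])
cv2.imwrite('pics/rect.png',np.vstack([A,B])[:,:,::-1][:600])
E
python3 rect.py
```

```text
[ 0.5337 -0.1956  0.1953] [ 1.80e+02  8.00e-02 -2.95e+00] 0.07531278965238503
[ 0.5247 -0.1962  0.0743] 0.57
plate y edges [(np.float64(88.8), np.float64(-1.3)), (np.float64(80.8), np.float64(7.5)), (np.float64(66.2), np.float64(2.3)), (np.float64(63.8), np.float64(-12.4)), (np.float64(60.8), np.float64(5.9)), (np.float64(-59.8), np.float64(-2.8))]
rib y edges [(np.float64(88.0), np.float64(-3.3)), (np.float64(84.5), np.float64(3.7)), (np.float64(79.5), np.float64(-0.9)), (np.float64(74.8), np.float64(8.3)), (np.float64(61.5), np.float64(2.4)), (np.float64(59.2), np.float64(-3.7)), (np.float64(57.5), np.float64(-7.9)), (np.float64(55.5), np.float64(4.1)), (np.float64(52.2), np.float64(-0.8)), (np.float64(36.2), np.float64(-1.6)), (np.float64(34.0), np.float64(8.5)), (np.float64(6.5), np.float64(-1.0)), (np.float64(1.8), np.float64(-1.1)), (np.float64(-3.2), np.float64(-1.5)), (np.float64(-8.0), np.float64(-1.1)), (np.float64(-13.2), np.float64(-1.7)), (np.float64(-33.0), np.float64(-1.5)), (np.float64(-35.2), np.float64(2.0)), (np.float64(-56.0), np.float64(0.8)), (np.float64(-65.2),
[... 887 characters left out ...]
.6)), (np.float64(-37.2), np.float64(0.7))]
x edges(rib) [(np.float64(39.0), np.float64(-2.4)), (np.float64(37.0), np.float64(8.9)), (np.float64(30.2), np.float64(-7.6)), (np.float64(24.0), np.float64(13.4)), (np.float64(20.2), np.float64(-6.6)), (np.float64(17.5), np.float64(-2.4)), (np.float64(10.2), np.float64(6.7)), (np.float64(7.2), np.float64(-0.6)), (np.float64(4.8), np.float64(-1.6)), (np.float64(2.0), np.float64(-1.5)), (np.float64(-0.8), np.float64(-1.6)), (np.float64(-2.8), np.float64(-1.2)), (np.float64(-5.0), np.float64(-1.5)), (np.float64(-10.0), np.float64(-3.2)), (np.float64(-13.5), np.float64(3.5)), (np.float64(-31.8), np.float64(-3.5)), (np.float64(-34.2), np.float64(0.7))]
```

Edges match the predicted pose to within 0.5 mm (plate +60.8/−59.8, rib ±34.6). Descend with the fingers at 75 mm.

Emit:
{"fn": "send_rows", "kwargs": {
  "moves": [
    {"slide":[-0.03,0,0.15],"turn":0,"gripper":0.86},
    {"slide":[-0.065,0,0.3],"turn":0,"gripper":0.86},
    {"slide":[-0.065,0,0.45],"turn":0,"gripper":0.86},
    {"slide":[-0.065,0,0.58],"turn":0,"gripper":0.86},
    {"slide":[-0.065,0,0.64],"turn":0,"gripper":0.86}
  ]
}}

```text
time_s: 10.83
tcp_pos: [0.5225, -0.1959, 0.0974]
eef_rot: [-180.0, 0.2, -3.1]
contact_force: [0.2, 0.6, 0.2]
gripper_width: 0.0753
gripper_force: 0.0
```

Emit:
{"fn": "send_rows", "kwargs": {
  "moves": [
    {"slide":[0,0,0.06],"turn":0,"gripper":0.86},
    {"slide":[0,0,0.12],"turn":0,"gripper":0.86},
    {"slide":[0,0,0.18],"turn":0,"gripper":0.86},
    {"slide":[0,0,0.225],"turn":0,"gripper":0.86},
    {"slide":[0,0,0.225],"turn":0,"gripper":0.86}
  ]
}}

```text
time_s: 11.25
tcp_pos: [0.5243, -0.1954, 0.0656]
eef_rot: [180.0, 0.0, -3.0]
contact_force: [-0.1, 0.1, 0.3]
gripper_width: 0.0755
gripper_force: 0.1
```

Emit:
{"fn": "send_rows", "kwargs": {
  "moves": [
    {"slide":[0,0,0],"turn":0,"gripper":0.7},
    {"slide":[0,0,0],"turn":0,"gripper":0.7},
    {"slide":[0,0,0],"turn":0,"gripper":0.7},
    {"slide":[0,0,0],"turn":0,"gripper":0.7},
    {"slide":[0,0,0],"turn":0,"gripper":0.7}
  ],
  "newtons": 15
}}

```text
time_s: 11.67
tcp_pos: [0.5244, -0.1953, 0.0667]
eef_rot: [-180.0, -0.0, -3.0]
contact_force: [-0.2, 0.1, -0.2]
gripper_width: 0.0698
gripper_force: 15.0
```

Emit:
{"fn": "send_rows", "kwargs": {
  "moves": [
    {"slide":[0,0,-0.1],"turn":0,"gripper":0.7},
    {"slide":[0,0,-0.3],"turn":0,"gripper":0.7},
    {"slide":[0,0,-0.55],"turn":0,"gripper":0.7},
    {"slide":[0,0,-0.8],"turn":0,"gripper":0.7},
    {"slide":[0,0,-0.95],"turn":0,"gripper":0.7}
  ]
}}

```text
time_s: 12.08
tcp_pos: [0.5253, -0.1956, 0.2132]
eef_rot: [180.0, -0.2, -3.0]
contact_force: [0.9, -0.4, -0.9]
gripper_width: 0.07
gripper_force: 15.0
```

Emit:
{"fn": "send_rows", "kwargs": {
  "moves": [
    {"slide":[-0.03,-0.1,0],"turn":0,"gripper":0.7},
    {"slide":[-0.06,-0.25,0],"turn":0,"gripper":0.7},
    {"slide":[-0.09,-0.45,0],"turn":0,"gripper":0.7},
    {"slide":[-0.12,-0.65,0],"turn":0,"gripper":0.7},
    {"slide":[-0.15,-0.85,0],"turn":0,"gripper":0.7}
  ]
}}

```text
time_s: 12.5
tcp_pos: [0.5078, -0.0658, 0.209]
eef_rot: [-180.0, -0.0, -3.0]
contact_force: [0.6, 0.9, -1.2]
gripper_width: 0.0697
gripper_force: 15.0
```

Emit:
{"fn": "send_rows", "kwargs": {
  "moves": [
    {"slide":[-0.03,-0.2,0],"turn":0,"gripper":0.7},
    {"slide":[-0.06,-0.4,0],"turn":0,"gripper":0.7},
    {"slide":[-0.09,-0.6,0],"turn":0,"gripper":0.7},
    {"slide":[-0.12,-0.8,0],"turn":0,"gripper":0.7},
    {"slide":[-0.15,-0.95,0],"turn":0,"gripper":0.7}
  ]
}}

```text
time_s: 12.92
tcp_pos: [0.4929, 0.0787, 0.2091]
eef_rot: [-180.0, -0.0, -3.0]
contact_force: [1.7, 0.4, -1.6]
gripper_width: 0.0701
gripper_force: 15.0
```

Emit:
{"fn": "send_rows", "kwargs": {
  "moves": [
    {"slide":[-0.04,-0.2,0],"turn":-0.04,"gripper":0.7},
    {"slide":[-0.08,-0.4,0],"turn":-0.08,"gripper":0.7},
    {"slide":[-0.12,-0.6,0],"turn":-0.12,"gripper":0.7},
    {"slide":[-0.15,-0.75,0],"turn":-0.16,"gripper":0.7},
    {"slide":[-0.15,-0.8,0],"turn":-0.2,"gripper":0.7}
  ]
}}

```text
time_s: 13.33
tcp_pos: [0.4765, 0.2004, 0.2089]
eef_rot: [-180.0, -0.0, 15.3]
contact_force: [0.9, 0.2, -1.0]
gripper_width: 0.0699
gripper_force: 15.0
```

Emit:
{"fn": "send_rows", "kwargs": {
  "moves": [
    {"slide":[0,0,0],"turn":0,"gripper":0.7},
    {"slide":[0,0,0],"turn":0,"gripper":0.7},
    {"slide":[0,0,0],"turn":0,"gripper":0.7},
    {"slide":[0,0,0],"turn":0,"gripper":0.7},
    {"slide":[0,0,0],"turn":0,"gripper":0.7}
  ]
}}

```text
time_s: 13.75
tcp_pos: [0.4773, 0.1969, 0.2089]
eef_rot: [-180.0, -0.0, 14.9]
contact_force: [-0.0, -0.8, -1.4]
gripper_width: 0.0701
gripper_force: 15.0
```

```bash
python3 - <<'E'
from h import *
import pickle
s=get_state(); print(s['time_s'],np.round(s['tcp_pos'],4),np.round(s['eef_rot'],2),s['gripper_width'])
D={n:cap(n) for n in('wrist','scene')}; D['top']=pickle.load(open('D.pkl','rb'))['top']; pickle.dump(D,open('D4.pkl','wb'))
for n in('wrist','scene'):
  for t in('rim','box','frame'):
    for r in optics.look_for(n,t)[:2]: print(n,t,round(r['p'],2),np.round(r['location'],3),np.round(proj(D[n],r['location'])))
M=np.zeros((600,800,3),np.uint8)
M[:420,:560]=D['wrist']['img'][:,:,::-1]
a=cv2.resize(D['scene']['img'][195:250,330:405,::-1],None,fx=3.2,fy=3.2,interpolation=cv2.INTER_CUBIC); M[424:600,:240]=a
a=cv2.resize(D['top']['img'][165:220,165:230,::-1],None,fx=3.2,fy=3.2,interpolation=cv2.INTER_CUBIC); M[424:600,250:250+a.shape[1]]=a
cv2.imwrite('pics/m5.png',M)
E
```

```text
13.75 [0.4773 0.1969 0.2089] [-180.    -0.    14.9] 0.07013665005820492
wrist rim 0.82 [0.543 0.219 0.061] [275. 116.]
wrist rim 0.47 [ 0.491 -0.112  0.025] [549. 240.]
wrist box 0.76 [0.544 0.219 0.059] [276. 115.]
wrist frame 0.93 [0.546 0.221 0.062] [275. 113.]
scene rim 0.81 [0.548 0.215 0.053] [367. 221.]
scene box 0.61 [0.55  0.215 0.055] [367. 221.]
scene frame 0.83 [0.54  0.222 0.061] [368. 216.]
```

View pics/m5.png

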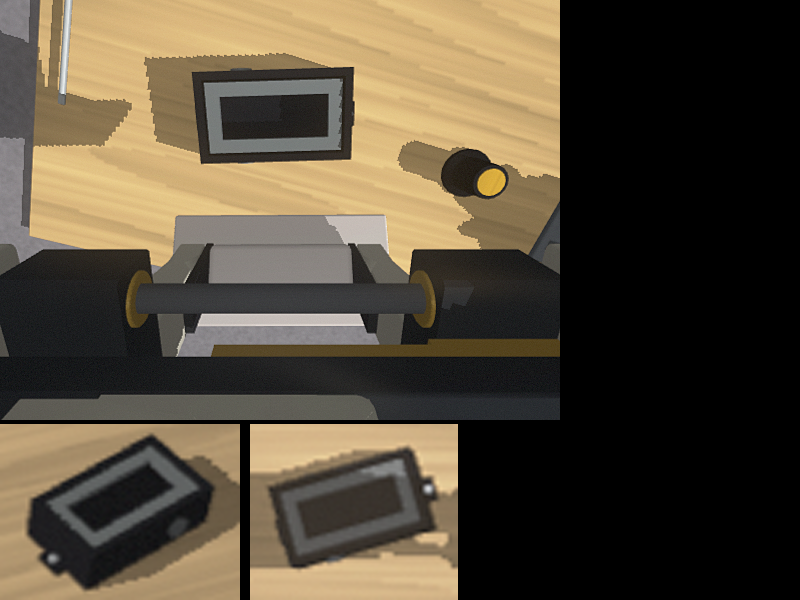

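The wrist view shows the cover held by its rib, low edge ahead at rows 215–245, with the box rim corners at (192,73), (353,67), (351,158), (202,163). Fit the box.

```bash
python3 - <<'E'
from h import *
import pickle
from scipy.optimize import least_squares
D=pickle.load(open('D4.pkl','rb'))
S=lambda u,v:(u/3.2+330,(v-424)/3.2+195); T=lambda u,v:((u-250)/3.2+165,(v-424)/3.2+165)
P=[('wrist',(192,72.5),(40,70)),('wrist',(353.5,67),(40,-70)),('wrist',(352,158.5),(-40,-70)),('wrist',(202,163),(-40,70)),
('scene',S(30,500),(-40,-70)),('scene',S(152,436),(-40,70)),('scene',S(213,487),(40,70))]
def f(p,P=P):
    R=Ro.from_euler('z',p[3]*100,degrees=True).as_matrix()
    return np.ravel([proj(D[c],p[:3]+R@[q[0]/1e3,q[1]/1e3,0])-uv for c,uv,q in P])
r=least_squares(f,[.545,.217,.06,.15],loss='soft_l1'); print(np.round(r.x[:3],4),r.x[3]*100,np.round(r.fun,1))
for z in(.056,.059,.062):
    q=least_squares(lambda p:f([p[0],p[1],z,p[2]],P[:4]),[.545,.217,.15]); print(z,np.round(q.x,4),q.cost)
# cover in the grip: predicted far edge
s=np.array([.4773,.1969,.2089]); Rz=Ro.from_euler('z',14.9,degrees=True).as_matrix(); Rc=Ro.from_euler('ZY',[14.9+.2,30],degrees=True).as_matrix()
off=np.array([.5127,-.1948,.0533])-np.array([.5244,-.1953,.0667]); c=s+Ro.from_euler('z',18,degrees=True).as_matrix()@off
for q in((30,60,8),(30,-60,8),(30,60,0),(30,-60,0),(11,35,30),(11,-35,30)): print(q,np.round(proj(D['wrist'],c+Rc@np.array(q)/1e3)))
print('cover-tcp',off)
E
```

```text
[0.5423 0.2196 0.0611] 16.857800144536956 [ 0.2 -0.3  0.3 -0.7 -0.9  0.2 -0.3  0.7 -0.5  0.5 -0.9 -0.3 -0.3  0.5]
0.056 [0.5423 0.2196 0.1688] 4.370841176370164
0.059 [0.5423 0.2195 0.1688] 1.3229419262919997
0.062 [0.5423 0.2195 0.1688] 1.289690253992388
(30, 60, 8) [176. 215.]
(30, -60, 8) [384. 215.]
(30, 60, 0) [180. 218.]
(30, -60, 0) [380. 218.]
(11, 35, 30) [210. 244.]
(11, -35, 30) [351. 244.]
cover-tcp [-0.0117  0.0005 -0.0134]
```

Box rim at (0.5423, 0.2196, 0.0605), yaw 16.9°; the cover is held at 30° as predicted. I'll put the low edge on the frame with a light grip and let it rotate level.

Emit:
{"fn": "send_rows", "kwargs": {
  "moves": [
    {"slide":[0.15,-0.01,0.1],"turn":-0.021,"gripper":0.7},
    {"slide":[0.35,-0.025,0.2],"turn":-0.021,"gripper":0.7},
    {"slide":[0.5,-0.038,0.35],"turn":-0.021,"gripper":0.7},
    {"slide":[0.543,-0.038,0.5],"turn":-0.021,"gripper":0.7},
    {"slide":[0.543,-0.038,0.6],"turn":-0.021,"gripper":0.7}
  ]
}}

```text
time_s: 14.57
tcp_pos: [0.5553, 0.2243, 0.116]
eef_rot: [180.0, 0.1, 16.9]
contact_force: [0.3, 0.6, -1.5]
gripper_width: 0.0697
gripper_force: 15.0
```

Emit:
{"fn": "send_rows", "kwargs": {
  "moves": [
    {"slide":[0,0,0.06],"turn":0,"gripper":0.7},
    {"slide":[0,0,0.126],"turn":0,"gripper":0.7},
    {"slide":[0,0,0.126],"turn":0,"gripper":0.7},
    {"slide":[0,0,0.126],"turn":0,"gripper":0.7},
    {"slide":[0,0,0.126],"turn":0,"gripper":0.7}
  ]
}}

```text
time_s: 14.98
tcp_pos: [0.5549, 0.2247, 0.1013]
eef_rot: [-180.0, -0.1, 16.9]
contact_force: [-0.2, -0.5, -0.6]
gripper_width: 0.0698
gripper_force: 15.0
```

```bash
python3 - <<'E'
from h import *
s=get_state(); p=np.array(s['tcp_pos']);print(s['time_s'],np.round(p,4),np.round(s['eef_rot'],2),np.round(s['contact_force'],1))
R=Ro.from_euler('z',16.9,degrees=True).as_matrix()
print('tcp in box frame mm',np.round(R.T@(p-[.5423,.2196,.0605])*1e3,1),'want 12.7,0,25.4 at touch')
E
```

```text
14.9833 [0.5549 0.2247 0.1013] [-1.7997e+02 -1.1000e-01  1.6920e+01] [-0.2 -0.5 -0.6]
tcp in box frame mm [13.5  1.2 40.8] want 12.7,0,25.4 at touch
```

Emit:
{"fn": "send_rows", "kwargs": {
  "moves": [
    {"slide":[-0.005,0.008,0.03],"turn":0,"gripper":0.7},
    {"slide":[-0.005,0.008,0.06],"turn":0,"gripper":0.7},
    {"slide":[-0.005,0.008,0.085],"turn":0,"gripper":0.7},
    {"slide":[-0.005,0.008,0.1],"turn":0,"gripper":0.7},
    {"slide":[-0.005,0.008,0.107],"turn":0,"gripper":0.7}
  ],
  "newtons": 5
}}

```text
time_s: 15.4
tcp_pos: [0.5537, 0.2227, 0.0839]
eef_rot: [180.0, 0.0, 16.9]
contact_force: [-4.0, -0.8, 7.3]
gripper_width: 0.0695
gripper_force: 5.0
```

Emit:
{"fn": "send_rows", "kwargs": {
  "moves": [
    {"slide":[0,0,0.003],"turn":0,"gripper":0.7},
    {"slide":[0,0,0.007],"turn":0,"gripper":0.7},
    {"slide":[0,0,0.01],"turn":0,"gripper":0.7},
    {"slide":[0,0,0.013],"turn":0,"gripper":0.7},
    {"slide":[0,0,0.013],"turn":0,"gripper":0.7}
  ]
}}

```text
time_s: 15.82
tcp_pos: [0.5539, 0.2228, 0.0825]
eef_rot: [180.0, 0.0, 16.9]
contact_force: [-2.6, -0.7, 5.8]
gripper_width: 0.07
gripper_force: 5.0
```

Emit:
{"fn": "send_rows", "kwargs": {
  "moves": [
    {"slide":[-0.012,0,0],"turn":0,"gripper":0.7},
    {"slide":[-0.024,0,0],"turn":0,"gripper":0.7},
    {"slide":[-0.036,0,0.003],"turn":0,"gripper":0.7},
    {"slide":[-0.044,0,0.01],"turn":0,"gripper":0.7},
    {"slide":[-0.052,0,0.017],"turn":0,"gripper":0.7}
  ],
  "newtons": 4
}}

```text
time_s: 16.23
tcp_pos: [0.5463, 0.2206, 0.0794]
eef_rot: [-180.0, 0.0, 16.9]
contact_force: [-0.2, -0.1, 1.4]
gripper_width: 0.0698
gripper_force: 4.0
```

Emit:
{"fn": "send_rows", "kwargs": {
  "moves": [
    {"slide":[-0.01,0,0.008],"turn":0,"gripper":0.7},
    {"slide":[-0.02,0,0.016],"turn":0,"gripper":0.7},
    {"slide":[-0.03,0,0.024],"turn":0,"gripper":0.7},
    {"slide":[-0.038,0,0.032],"turn":0,"gripper":0.7},
    {"slide":[-0.045,0,0.038],"turn":0,"gripper":0.7}
  ]
}}

```text
time_s: 16.65
tcp_pos: [0.54, 0.2186, 0.0735]
eef_rot: [180.0, 0.0, 16.9]
contact_force: [0.1, -0.4, 0.7]
gripper_width: 0.0702
gripper_force: 4.0
```

```bash
python3 - <<'E'
from h import *
import pickle
s=get_state(); p=np.array(s['tcp_pos']);print(s['time_s'],np.round(p,4),np.round(s['contact_force'],1))
R=Ro.from_euler('z',16.9,degrees=True).as_matrix()
print('tcp in box frame mm',np.round(R.T@(p-[.5423,.2196,.0605])*1e3,1))
D={n:cap(n) for n in('wrist','scene','top')}; pickle.dump(D,open('D5.pkl','wb'))
for n in D:
  for t in('cover','rim'):
    for r in optics.look_for(n,t)[:3]: print(n,t,round(r['p'],2),np.round(r['location'],3))
M=np.zeros((600,800,3),np.uint8)
M[:400,:533]=cv2.resize(D['scene']['img'][180:260,325:431,::-1],(533,400),interpolation=cv2.INTER_CUBIC)
M[400:,:800]=cv2.resize(D['wrist']['img'][140:280,0:560,::-1],(800,200),interpolation=cv2.INTER_AREA)
M[:180,540:780]=cv2.resize(D['top']['img'][160:220,160:240,::-1],(240,180))
cv2.imwrite('pics/m6.png',M)
E
```

```text
16.65 [0.54   0.2186 0.0735] [ 0.1 -0.4  0.7]
tcp in box frame mm [-2.5 -0.3 13. ]
wrist cover 0.66 [0.556 0.222 0.071]
wrist rim 0.63 [0.574 0.231 0.062]
scene cover 0.68 [ 0.267 -0.509  0.028]
scene cover 0.64 [ 0.234 -0.303  0.031]
scene cover 0.57 [0.552 0.216 0.066]
scene rim 0.89 [0.574 0.192 0.05 ]
top cover 0.72 [ 0.265 -0.503  0.03 ]
top cover 0.72 [0.653 0.418 0.043]
top cover 0.62 [ 0.227 -0.302  0.027]
top rim 0.59 [0.506 0.205 0.064]
top rim 0.27 [0.744 0.069 0.024]
top rim 0.15 [ 0.507 -0.221  0.066]
```

Emit:
{"fn": "send_rows", "kwargs": {
  "moves": [
    {"slide":[0.012,0,0.003],"turn":0,"gripper":0.7},
    {"slide":[0.012,0,0.003],"turn":0,"gripper":0.7},
    {"slide":[0.012,0,0.003],"turn":0,"gripper":0.9},
    {"slide":[0.012,0,0.003],"turn":0,"gripper":0.9},
    {"slide":[0.012,0,0.003],"turn":0,"gripper":0.9}
  ]
}}

```text
time_s: 17.52
tcp_pos: [0.5419, 0.2193, 0.0734]
eef_rot: [-180.0, -0.0, 16.9]
contact_force: [-0.4, -0.4, 1.0]
gripper_width: 0.0784
gripper_force: 0.0
```

Emit:
{"fn": "send_rows", "kwargs": {
  "moves": [
    {"slide":[0,0,-0.1],"turn":0,"gripper":0.9},
    {"slide":[0,0,-0.25],"turn":0,"gripper":0.9},
    {"slide":[0,0,-0.4],"turn":0,"gripper":0.9},
    {"slide":[-0.1,0,-0.55],"turn":0,"gripper":0.5},
    {"slide":[-0.25,0,-0.65],"turn":0,"gripper":0}
  ]
}}

```text
time_s: 17.93
tcp_pos: [0.5074, 0.209, 0.1727]
eef_rot: [-180.0, -0.1, 16.9]
contact_force: [0.5, 0.2, 0.6]
gripper_width: 0.0704
gripper_force: 0.0
```

Emit:
{"fn": "send_rows", "kwargs": {
  "moves": [
    {"slide":[-0.05,0,0],"turn":0,"gripper":0},
    {"slide":[-0.05,0,0],"turn":0,"gripper":0},
    {"slide":[-0.05,0,0],"turn":0,"gripper":0},
    {"slide":[-0.05,0,0],"turn":0,"gripper":0},
    {"slide":[-0.05,0,0],"turn":0,"gripper":0}
  ]
}}

```text
time_s: 18.35
tcp_pos: [0.499, 0.2061, 0.1699]
eef_rot: [180.0, 0.1, 16.9]
contact_force: [0.0, -0.3, -0.4]
gripper_width: 0.0379
gripper_force: 0.0
```

```bash
python3 - <<'E'
from h import *
import pickle
s=get_state(); p=np.array(s['tcp_pos']);print(s['time_s'],np.round(p,4),np.round(s['eef_rot'],2),s['gripper_width'],np.round(s['contact_force'],1))
R=Ro.from_euler('z',16.9,degrees=True).as_matrix(); c=np.array([.5423,.2196,.0605])
print('tcp in box frame mm',np.round(R.T@(p-c)*1e3,1))
D={n:cap(n) for n in('wrist','scene')}; pickle.dump(D,open('D6.pkl','wb'))
d=D['wrist']
for n in D:
    for r in optics.look_for(n,'cover')[:3]: print(n,round(r['p'],2),np.round(r['location'],3))
# rectified about the rim centre at two heights; columns=-y, rows=-x, 4 px/mm
def rect(d,z,X=50,Y=80,k=4):
    q=[(X,Y),(X,-Y),(-X,-Y),(-X,Y)]
    src=np.float32([proj(d,c+R@[x/1e3,y/1e3,z]) for x,y in q]); dst=np.float32([((Y-y)*k,(X-x)*k) for x,y in q])
    return cv2.warpPerspective(d['img'],cv2.getPerspectiveTransform(src,dst),(2*Y*k,2*X*k))
M=np.zeros((600,800,3),np.uint8)
M[:400,:640]=rect(d,.005)
M[400:,:267]=cv2.resize(D['scene']['img'][180:260,325:431],(267,200),interpolation=cv2.INTER_CUBIC)
M[400:,270:670]=cv2.resize(d['img'][0:200,120:520],(400,200))
cv2.imwrite('pics/m7.png',M[:,:,::-1])
E
```

```text
18.35 [0.499  0.2061 0.1699] [1.7996e+02 7.0000e-02 1.6890e+01] 0.03788419466181825 [ 0.  -0.3 -0.4]
tcp in box frame mm [-45.3  -0.3 109.4]
wrist 0.78 [0.546 0.222 0.069]
scene 0.86 [ 0.231 -0.302  0.03 ]
scene 0.8 [ 0.268 -0.506  0.027]
scene 0.71 [0.547 0.209 0.066]
```

View pics/m7.png

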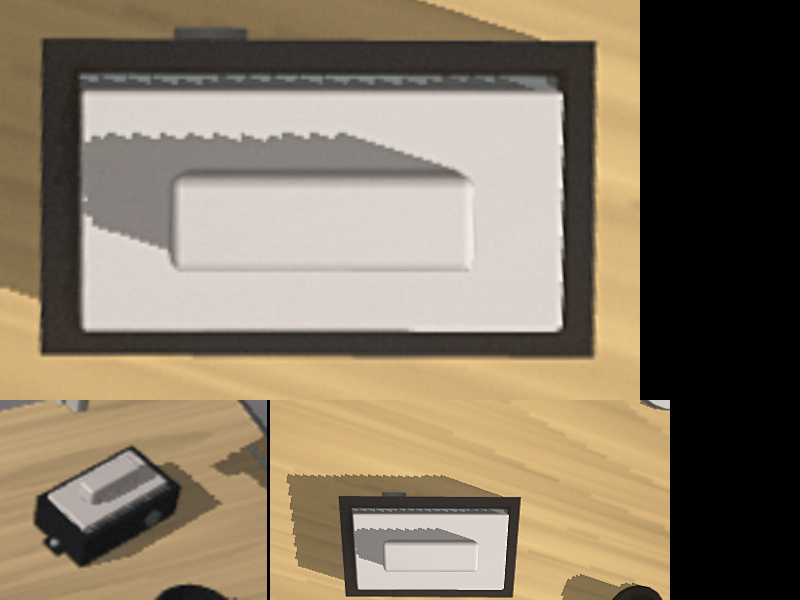

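Cover lies level, rib up, inside the mouth (plate 27.5 to −32.5 in x, ±60 in y). Now press on the rib centre with shut fingers.

Emit:
{"fn": "send_rows", "kwargs": {
  "moves": [
    {"slide":[0.1,0,0],"turn":0,"gripper":0},
    {"slide":[0.2,0,0.1],"turn":0,"gripper":0},
    {"slide":[0.285,0,0.25],"turn":0,"gripper":0},
    {"slide":[0.285,0,0.4],"turn":0,"gripper":0},
    {"slide":[0.285,0,0.5],"turn":0,"gripper":0}
  ],
  "newtons": 20
}}

```text
time_s: 18.97
tcp_pos: [0.5395, 0.2181, 0.0931]
eef_rot: [180.0, 0.1, 16.8]
contact_force: [-0.5, -1.0, -0.6]
gripper_width: 0.0009
gripper_force: 0.0
```

Emit:
{"fn": "send_rows", "kwargs": {
  "moves": [
    {"slide":[0,0,0.015],"turn":0,"gripper":0},
    {"slide":[0,0,0.03],"turn":0,"gripper":0},
    {"slide":[0,0,0.04],"turn":0,"gripper":0},
    {"slide":[0,0,0.05],"turn":0,"gripper":0},
    {"slide":[0,0,0.05],"turn":0,"gripper":0}
  ]
}}

```text
time_s: 19.38
tcp_pos: [0.5401, 0.2188, 0.0894]
eef_rot: [-180.0, -0.1, 16.9]
contact_force: [0.9, 1.0, 0.2]
gripper_width: 0.0003
gripper_force: 0.0
```

Emit:
{"fn": "send_rows", "kwargs": {
  "moves": [
    {"slide":[0,0,0.007],"turn":0,"gripper":0},
    {"slide":[0,0,0.013],"turn":0,"gripper":0},
    {"slide":[0,0,0.02],"turn":0,"gripper":0},
    {"slide":[0,0,0.02],"turn":0,"gripper":0},
    {"slide":[0,0,0.02],"turn":0,"gripper":0}
  ]
}}

```text
time_s: 19.8
tcp_pos: [0.5401, 0.2189, 0.0866]
eef_rot: [-180.0, -0.1, 16.9]
contact_force: [-2.1, -0.2, 5.6]
gripper_width: 0.0004
gripper_force: 2.9
```

Emit:
{"fn": "send_rows", "kwargs": {
  "moves": [
    {"slide":[0,0,0.007],"turn":0,"gripper":0},
    {"slide":[0,0,0.013],"turn":0,"gripper":0},
    {"slide":[0,0,0.02],"turn":0,"gripper":0},
    {"slide":[0,0,0.02],"turn":0,"gripper":0},
    {"slide":[0,0,0.02],"turn":0,"gripper":0}
  ]
}}

```text
time_s: 20.22
tcp_pos: [0.5402, 0.2189, 0.0851]
eef_rot: [-180.0, -0.1, 16.9]
contact_force: [-6.0, -1.7, 18.2]
gripper_width: 0.0008
gripper_force: 9.1
```

Emit:
{"fn": "send_rows", "kwargs": {
  "moves": [
    {"slide":[0,0,0.005],"turn":0,"gripper":0},
    {"slide":[0,0,0.01],"turn":0,"gripper":0},
    {"slide":[0,0,0.01],"turn":0,"gripper":0},
    {"slide":[0,0,0.01],"turn":0,"gripper":0},
    {"slide":[0,0,0.01],"turn":0,"gripper":0}
  ]
}}

```text
time_s: 20.63
tcp_pos: [0.5403, 0.2189, 0.085]
eef_rot: [-180.0, -0.2, 17.0]
contact_force: [-11.1, -1.2, 29.7]
gripper_width: 0.0006
gripper_force: 14.8
```

Hard stop at z = 0.085. Back off to the earlier viewpoint and measure, by numbers, plate height and tilt before and after pressing.

Emit:
{"fn": "send_rows", "kwargs": {
  "moves": [
    {"slide":[0,0,-0.1],"turn":0,"gripper":0},
    {"slide":[0,0,-0.3],"turn":0,"gripper":0},
    {"slide":[-0.15,0,-0.5],"turn":0,"gripper":0},
    {"slide":[-0.285,0,-0.59],"turn":0,"gripper":0},
    {"slide":[-0.285,0,-0.59],"turn":0,"gripper":0}
  ]
}}

```text
time_s: 21.05
tcp_pos: [0.498, 0.2063, 0.1737]
eef_rot: [-179.8, -0.3, 16.9]
contact_force: [-0.0, -0.7, -0.5]
gripper_width: 0.0006
gripper_force: 0.0
```

```bash
cat > meas.py <<'E'
from h import *
import pickle
from scipy.optimize import least_squares
R=Ro.from_euler('z',16.9,degrees=True).as_matrix(); c=np.array([.5423,.2196,.0605])
def quad(d,z,hx,hy,X=50,Y=80,k=4):
    "subpixel rectangle: strongest bright-inside edge near each nominal side, at rectified plane z"
    q=[(X,Y),(X,-Y),(-X,-Y),(-X,Y)]
    src=np.float32([proj(d,c+R@[x/1e3,y/1e3,z]) for x,y in q]); dst=np.float32([((Y-y)*k,(X-x)*k) for x,y in q])
    H=cv2.getPerspectiveTransform(src,dst)
    return cv2.warpPerspective(d['img'],H,(2*Y*k,2*X*k)).astype(float).mean(2)
def edges(g,sl,axis,lo,hi,mm):
    pr=cv2.GaussianBlur(g,(0,0),1.5)[sl].mean(axis); e=np.diff(pr); w=np.array([mm(i+.5) for i in range(len(e))]); m=(w>lo)&(w<hi)
    i=np.argmax(np.where(m,abs(e),0)); return round(w[i],2),round(e[i],1)
def report(d):
    g=quad(d,.0,0,0); my=lambda i:80-i/4; mx=lambda i:50-i/4
    for nm,rows in(('x+20',slice(100,130)),('x-20',slice(270,300))):
        print(nm,'plate y+',edges(g,(rows,slice(None)),0,56,66,my),'y-',edges(g,(rows,slice(None)),0,-66,-56,my),'rim out y+',edges(g,(rows,slice(None)),0,67,75,my),'y-',edges(g,(rows,slice(None)),0,-75,-67,my))
    for nm,cols in(('y+45',slice(120,160)),('y0',slice(300,340)),('y-45',slice(480,520))):
        print(nm,'plate x+',edges(g,(slice(None),cols),1,22,36,mx),'x-',edges(g,(slice(None),cols),1,-37,-24,mx),'rim x+',edges(g,(slice(None),cols),1,37,45,mx),'x-',edges(g,(slice(None),cols),1,-45,-37,mx))
print('before');report(pickle.load(open('D6.pkl','rb'))['wrist'])
d=cap('wrist'); pickle.dump(d,open('D7.pkl','wb'))
s=get_state(); print('after',s['time_s'],np.round(s['tcp_pos'],4),np.round(d['origin'],4)); report(d)
E
python3 meas.py
```

```text
before
x+20 plate y+ (np.float64(60.88), np.float64(23.7)) y- (np.float64(-61.62), np.float64(-34.5)) rim out y+ (np.float64(71.12), np.float64(-11.3)) y- (np.float64(-70.12), np.float64(20.6))
x-20 plate y+ (np.float64(60.88), np.float64(22.1)) y- (np.float64(-61.62), np.float64(-39.0)) rim out y+ (np.float64(71.38), np.float64(-11.6)) y- (np.float64(-69.88), np.float64(21.0))
y+45 plate x+ (np.float64(27.38), np.float64(19.0)) x- (np.float64(-34.12), np.float64(-27.7)) rim x+ (np.float64(40.38), np.float64(-11.4)) x- (np.float64(-40.12), np.float64(23.0))
y0 plate x+ (np.float64(27.12), np.float64(18.2)) x- (np.float64(-34.12), np.float64(-25.5)) rim x+ (np.float64(40.12), np.float64(-11.0)) x- (np.float64(-40.38), np.float64(18.0))
y-45 plate x+ (np.float64(27.12), np.float64(17.8)) x- (np.float64(-34.12), np.float64(-40.9)) rim x+ (np.float64(39.88), np.float64(-14.4)) x- (np.float64(-40.62), np.float64(17.3))
after 21.1 [0.4986 0.2065 0.1721] [0.573  0.2285 0.332 ]
x+20 plate y+ (np.float64(59.62), np.float64(23.9)) y- (np.float64(-60.62), np.float64(-42.2)) rim out y+ (np.float64(71.12), np.float64(-12.9)) y- (np.float64(-69.88), np.float64(20.5))
x-20 plate y+ (np.float64(59.62), np.float64(22.0)) y- (np.float64(-60.38), np.float64(-32.5)) rim out y+ (np.float64(71.12), np.float64(-10.3)) y- (np.float64(-69.88), np.float64(19.9))
y+45 plate x+ (np.float64(27.38), np.float64(17.5)) x- (np.float64(-32.62), np.float64(-27.8)) rim x+ (np.float64(40.62), np.float64(-14.7)) x- (np.float64(-39.88), np.float64(19.5))
y0 plate x+ (np.float64(27.12), np.float64(18.9)) x- (np.float64(-32.62), np.float64(-31.6)) rim x+ (np.float64(40.62), np.float64(-10.7)) x- (np.float64(-40.12), np.float64(17.1))
y-45 plate x+ (np.float64(27.12), np.float64(20.1)) x- (np.float64(-32.62), np.float64(-34.4)) rim x+ (np.float64(40.12), np.float64(-12.7)) x- (np.float64(-40.38), np.float64(19.9))
```

The plate's apparent size fell from 122.5 to 120.2 mm (the rim reads 141 for 140). So it went down about 5 mm and is now at rim height, equal at both ends: flush and level. The fingers are clear, so I hand in.

```bash
python3 -c "
from plant import order; print(order.close_job())"
```

```text
the job is handed in; nothing more can be done
None
```

I checked the cover in the gauge (about 5 mm of anvil give, held about 0.8 s), opened the jaw again, and pressed the cover home rib up in the box, level and flush by camera measurement; handed in at about 21 s, result not shown.

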